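Index the tasting carousel

ROBOT

A 6-joint arm with a two-finger parallel gripper is mounted at the origin on the work surface. World frame = base frame: x ahead of the robot, y to its left, z up, the work surface at z = 0. Lengths are in m, angles in rad, forces in N, time in s.
With the tool pointing down it reaches from about 0.35 to 0.975 m from the base axis. Payload 7.1 kg.
Tool frame: the origin (TCP) lies at the centre of the arm's flange, where the gripper is bolted on; the fingertips stand 182 mm ahead of it and the grasp point (between the pads) lies 163 mm ahead of it; z points along the fingers, y is the line along which they close (so a half turn about z gives the same grasp; the last joint's range is limited). The gripper opens to 88 mm and grips with 3 to 60 N. Pads are 20 mm wide; open, the fingers measure 115 mm over their backs; the gripper's body (75 mm by 178 mm) begins 61 mm behind the grasp point.
Start: joints at [1.308, 0.423, 1.63, -0, 1.089, -0.019], TCP at [0.151, 0.607, 0.405] pointing down, gripper open.
Joint ranges: [-3, 3], [-0.9, 2.11], [0.09, 2.58], [-1.31, 4.45], [0.11, 2.69], [-2.54, 2.54]. Speed limits (rad/s): [2.39, 2.39, 3.01, 3.14, 3.14, 3.14].

INTERFACE

Orientations are given as a rotation vector (axis times angle).
In Python, from cell import r gives the robot as it stands. The module is installed in compiled form; this text tells all that it offers.
- The arm moves only by the shell command python3 -m creep 'ROWS' [OPENING] [FORCE]. ROWS is JSON, a list of rows, each a list of 2 entries, a list of its own where there are three numbers: the shift along the tool's x, y, z as a fraction of full scale, then the turn about the tool's z as a fraction of full scale. A call has 1 to 20 rows; each row is the pose to reach, as a shift and turn from the pose commanded when the call began, along the tool's axes at that moment; what a row does not reach only later rows make up. Full scale, the value 1, is 0.1 m for a shift and 45 degrees for a turn. A row lasts 1/12 s, in which the tool goes at most 41.7 mm and 7.16 degrees, less where a joint would pass 70% of its speed; a pose out of reach is approached as far as the arm can. A call with a number of a shift or a turn outside -1 to 1 is refused whole. A call with a gripper value outside its range is refused whole. OPENING is the opening, from 0 (shut) to 1 (fully open), set as the call begins (- or left out, the last holds). The fingers move at their own pace and stop on an object; FORCE is the grip in N (left out, the last holds). Time passes only in rows, so rows that repeat a pose let the fingers close. It gives the time, the measured TCP pose, the force, the opening and the grip force at its end, in the units of the state.
- r.read_state(): the state, without advancing time (a new reading comes with each control period).
- r.camera(name): name is "scene" or "side" or "wrist"; returns (picture, depth): 400x640x3 uint8, red, green, blue; 400x640 float32, m along the optical axis (not along the pixel's ray), 0 where there is no reading.
- r.get_calibration(name): a dict with "K" (3x3 intrinsics, pixels), "rvec" (rotation vector, rad) and "tvec" (3), from world to camera coordinates, as OpenCV has them. Camera axes: x right, y down, z forward; pixel columns grow to the right and rows downward; lengths in m; the calibration is good to about 2 mm. A picture is of the moment at which its call begins: read the wrist's pose just before it. get_calibration takes no time and is no camera call; for the wrist camera it gives the pose at the moment of the call.
- r.hand_in(): hands the job in; it is judged then, once.
The state is a dict: "t": time; "joint_pos": joint angles; "qd": joint speeds; "joint_efforts": joint torques, N m; "tool_pos": TCP position; "ee_rot": TCP orientation; "wrist_force": force on the tool from outside, world axes, zero at the start; "torque": the same for the moment, N m; "gripper_width": finger opening in m; "gripper_force": force on a finger pad.
Only numpy, scipy, OpenCV 4.12 (cv2) and the standard library are available. Lean on these libraries where they do the work, as an engineer would, in place of code of your own. Each camera call takes 0.05 s, during which the arm holds its last target. There are 200 camera calls.

TASK

Press the red plunger button of the rotary tasting stand down to unlock its round table, turn the table by one hole so that the blue cup comes under the tap, and let the plunger spring fully back up so that the table is locked again. Only push the button and the table: do not touch or lift the cups, and leave the bottle, the carafe and the wooden box where they stand.

Things in the scene. Friction and masses are not known exactly. Their poses are not given: they have to be found in the camera images.
- carousel: The stand, fixed: grey drum 314 mm wide with a steel index ring on top (inner radius 128, top 80 mm above the counter, 8 thick, 6 slots 60 deg apart). Origin on the turning axis at counter height; x axis points to the tap's post (190 mm out; swan neck up to 240 mm high; nozzle tip 150 mm high). A wooden table (radius 124, top flush with the ring) turns in it.
- turntable (a joint): Angle of the wooden table, rad: 0 at the start, anticlockwise from above is positive; one hole is 1.047, stops at +-1.75. Locked (play about 0.015) while the plunger's tooth is in a slot; with the plunger down it turns at about 0.1 N m. It has 5 black pocket rings, 6 mm high, 85 mm from the axis, at 0, +-60 and +-120 deg from the tap at the start, and the plunger at 180.
- plunger (a joint): How far the red button is pressed, m: 0 = up, tooth in a slot, table locked; over 0.008 = table free; 0.014 = bottom stop. Spring 2.5 N at the top, 6 N at the bottom. It rides on the turning table. Between slots the ring holds the tooth down (about 0.008) even if the button is let go; released in line with a slot, or on reaching one, it springs up by itself.
- button_top (a point): Centre of the red button's flat top, 32 mm across, 102 mm from the axis, 104 mm above the counter when up, 90 when fully in. On the table either side of it, in the direction of turning, stands a steel guard plate (6 thick, 32 long, top 116 mm above the counter), 56 mm between them. A finger pressing the button drags the table round by friction or against a plate.
- pour_point (a point): Point on the table surface straight below the tap's nozzle, 85 mm from the turning axis, 80 mm above the counter; fixed.
- cup_blue: Blue sake cup, 51 mm wide at the rim, 40 mm at the foot, 45 mm tall, loose in a black pocket ring on the table; origin at the centre of its underside. Starts one hole to one side or the other of the tap; it is the one wanted under the tap.
- cup_white: White sake cup, 51 mm wide at the rim, 40 mm at the foot, 45 mm tall, loose in a black pocket ring on the table; origin at the centre of its underside. Starts under the tap.
- cup_brown: Brown sake cup, 51 mm wide at the rim, 40 mm at the foot, 45 mm tall, loose in a black pocket ring on the table; origin at the centre of its underside. Starts one hole from the tap on the side opposite to the blue cup.
- masu: Open square box of light wood, 85 x 85 x 56 mm, loose on the counter; origin at the centre of its underside. Leave it.
- bottle: Green glass bottle, 66 mm across, 200 mm tall, standing loose on the counter; origin at the centre of its underside. Leave it.
- carafe: White ceramic carafe, 72 mm across, 125 mm tall, standing loose on the counter; origin at the centre of its underside. Leave it.
There are look-alikes about, which are no part of the job. There is more than one size of the masu; the one meant has the size given above. What is shaped like the cup_blue but yellow is not meant.

How it is judged:
On the way, in this order (a step that is already met when the one before it is completed fails the run):
1. the plunger is pressed down until its tooth is out of the slot (value of joint plunger above 0.008 m), for 0.05 s.
2. the table turns away from its first hole ((value of joint turntable above 0.3 rad or value of joint turntable below -0.3 rad)), for 0.05 s.
3. the blue cup is under the tap and the plunger has sprung up into the next slot (horizontal distance between cup_blue and pour_point below 0.008 m and value of joint plunger below 0.002 m and (value of joint turntable between 1.012 and 1.082 rad or value of joint turntable between -1.082 and -1.012 rad)), for 0.2 s.
At the end, for the whole second after the job is handed in: Table at rest one hole (60 degrees, within 2) from its start, blue cup within 8 mm of the pour point, plunger up (within 2 mm) in the slot; all cups upright (0.1 rad) and seated in their pockets; wooden box, bottle and carafe upright and within 15 mm of where they stood (all of step 3 and velocity of joint turntable between -0.03 and 0.03 rad/s and angle between each of cup_blue, cup_white, cup_brown, masu, bottle, carafe's own z axis and vertical below 0.1 rad and z of each of cup_blue, cup_white, cup_brown in the frame of carousel below 0.084 m and linear speed of each of cup_blue, cup_white, cup_brown below 0.02 m/s and distance of each of masu, bottle, carafe from where it was at the start of the episode below 0.015 m); the robot touches nothing.
It fails at once if the table is turned well past one hole (over 1.4 rad from its start) (value of joint turntable above 1.4 rad or value of joint turntable below -1.4 rad).
It fails at once if a cup is touched by the robot (over 0.5 N) (contact force between any of the fingers, the arm and cup_blue above 0.5 N or contact force between any of the fingers, the arm and cup_white above 0.5 N or contact force between any of the fingers, the arm and cup_brown above 0.5 N).
It fails at once if a cup is lifted over 6 mm out of its pocket or tipped over 0.3 rad (z of any of cup_blue, cup_white, cup_brown in the frame of carousel above 0.086 m or angle between any of cup_blue, cup_white, cup_brown's own z axis and vertical above 0.3 rad).
It fails at once if the wooden box, bottle or carafe is moved over 15 mm, lifted or tipped (distance of any of masu, bottle, carafe from where it was at the start of the episode above 0.015 m or angle between any of masu, bottle, carafe's own z axis and vertical above 0.3 rad).
It also fails if it takes over 48 s, if anything falls off the work surface, if the arm or the gripper's body presses on something with over 40 N, if the wrist force passes 120 N, or if a joint passes its speed limit or range.

## Working session

There is one attempt and no reset: what is moved stays moved. The work goes in short steps, Python scripts to look and compute and a shell command to move; the robot and the scene stay as the last step left them, time stands still between calls to the robot, and variables do not carry over. Pictures are saved under pics/ and viewed, at most 10 in all, crops included, and the job is handed in when it is done.

```bash
mkdir -p pics
python3 - <<'E'
from cell import r
import cv2,numpy as np
s=r.read_state();print({k:np.round(v,3) for k,v in s.items()})
for n in("scene","side"):
    p,d=r.camera(n);np.savez(f"pics/{n}0.npz",p=p,d=d,**{k:np.array(v) for k,v in r.get_calibration(n).items()})
    cv2.imwrite(f"pics/{n}0.png",p[:,:,::-1])
E
```

```text
{'t': np.float64(0.0), 'joint_pos': array([ 1.308,  0.424,  1.631, -0.   ,  1.089, -0.019]), 'qd': array([-0.001,  0.001, -0.001, -0.   , -0.   , -0.001]), 'joint_efforts': array([ 2.0000e-03, -5.4463e+01, -2.7366e+01,  6.4000e-02,  2.3000e-02,
       -0.0000e+00]), 'tool_pos': array([0.151, 0.606, 0.404]), 'ee_rot': array([-3.820e-01, -3.118e+00,  2.000e-03]), 'wrist_force': array([ 0.288, -0.885,  0.55 ]), 'torque': array([ 0.036, -0.043, -0.006]), 'gripper_force': np.float64(0.0), 'gripper_width': np.float64(0.088)}
```

View pics/scene0.png

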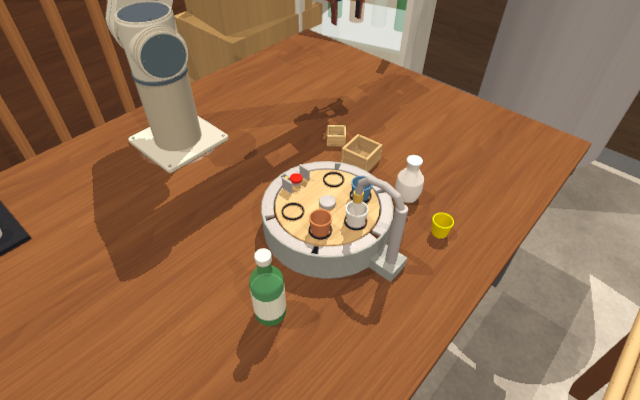

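View pics/side0.png

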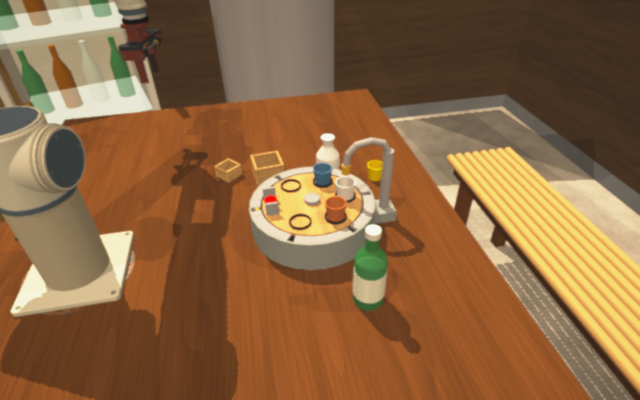

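The scene view shows the red button at (296,179) between its guards, the blue cup at (361,187), white at (357,215), brown at (320,223) and the tap post at (395,240). The yellow cup at (442,226) and the small box at (336,135) are the look-alikes. The larger masu is at (361,153), the carafe at (410,180) and the bottle at (268,290).

```bash
cat > h.py <<'E'
import numpy as np,cv2
def ray(K,rv,tv,uv,z):
    R=cv2.Rodrigues(np.array(rv,float))[0];c=-R.T@np.array(tv,float).ravel()
    d=R.T@np.linalg.inv(K)@np.array([uv[0],uv[1],1.]);return c+d*(z-c[2])/d[2]
def cloud(K,rv,tv,d):
    R=cv2.Rodrigues(np.array(rv,float))[0];v,u=np.mgrid[:d.shape[0],:d.shape[1]]
    P=np.stack([u,v,np.ones_like(u)],-1)@np.linalg.inv(K).T*d[...,None]
    return (P-np.array(tv,float).ravel())@R
def blob(m):
    n,l,s,c=cv2.connectedComponentsWithStats(m.astype(np.uint8));i=1+s[1:,4].argmax();return c[i],s[i,4],l==i
E
python3 - <<'E'
from h import *
np.set_printoptions(precision=4,suppress=True)
for n in("scene","side"):
    f=np.load(f"pics/{n}0.npz");K,rv,tv=f["K"],f["rvec"],f["tvec"];p=f["p"];X=cloud(K,rv,tv,f["d"])
    h=cv2.cvtColor(p,cv2.COLOR_RGB2HSV).astype(int);H,S,V=h[...,0],h[...,1],h[...,2]
    roi=np.zeros(H.shape,bool);roi[150:275,240:420]=1
    print(n,"cam",-cv2.Rodrigues(rv)[0].T@tv.ravel())
    m=((H<4)|(H>176))&(S>210)&(V>150)&roi&(X[...,2]>.095)
    c,a,l=blob(m);print("red",c,a,ray(K,rv,tv,c,.104),np.median(X[l],0))
    c,a,l=blob((H>95)&(H<125)&(S>120)&roi);print("blue",c,a,np.median(X[l],0),X[l].min(0),X[l].max(0))
    # ring top: points z within 77..83mm
    t=roi&(abs(X[...,2]-.08)<.004)
    hull=cv2.convexHull(np.argwhere(t)[:,::-1].astype(np.float32))[:,0]
    P=X[t][:,:2]
    # circle fit to hull of planar points
    hp=cv2.convexHull(P.astype(np.float32));(cc,rr)=cv2.minEnclosingCircle(hp);print("ring",cc,rr)
    P=hp[:,0];A=np.c_[2*P,np.ones(len(P))];q=np.linalg.lstsq(A,(P**2).sum(1),rcond=None)[0];print("lsq",q[:2],np.sqrt(q[2]+q[:2]@q[:2]))
    for nm,uvs in dict(hub=[(327,202)],).items() if n=="scene" else dict(hub=[(312,199)]).items():
        for uv in uvs: print(nm,ray(K,rv,tv,uv,.085),X[uv[1],uv[0]])
    for nm,uv in (dict(white=(357,215),brown=(320,223),post=(395,250),bottle=(268,290),carafe=(410,185),masu=(361,153),neck=(375,188)) if n=="scene" else dict(white=(345,187),brown=(336,210),post=(388,195),bottle=(371,275),carafe=(327,158),masu=(267,160))).items(): print(nm,X[uv[1],uv[0]])
E
```

```text
scene cam [ 1.0124 -0.5031  0.8115]
red [295.4881 177.9524] 84 [0.4648 0.0365 0.104 ] [0.4654 0.0352 0.1046]Traceback (most recent call last):
  File "<stdin>", line 10, in <module>
  File "h.py", line 10, in blob
    n,l,s,c=cv2.connectedComponentsWithStats(m.astype(np.uint8));i=1+s[1:,4].argmax();return c[i],s[i,4],l==i
                                                                     ~~~~~~~~~~~~~~^^
ValueError: attempt to get argmax of an empty sequence
```

Run:
```python
from h import *
np.set_printoptions(precision=4,suppress=True)
for n in("scene","side"):
    f=np.load(f"pics/{n}0.npz");K,rv,tv=f["K"],f["rvec"],f["tvec"];p=f["p"];X=cloud(K,rv,tv,f["d"])
    h=cv2.cvtColor(p,cv2.COLOR_RGB2HSV).astype(int);H,S,V=h[...,0],h[...,1],h[...,2]
    roi=np.zeros(H.shape,bool);roi[150:275,240:420]=1
    print(n)
    m=((H<4)|(H>176))&(S>210)&(V>150)&roi&(X[...,2]>.095)
    c,a,l=blob(m);print("red",c,a,ray(K,rv,tv,c,.104),np.median(X[l],0))
    c,a,l=blob((H>90)&(H<130)&(S>90)&roi);print("blue",c,a,np.median(X[l],0))
    P=X[roi&(abs(X[...,2]-.08)<.004)][:,:2];P=cv2.convexHull(P.astype(np.float32))[:,0]
    A=np.c_[2*P,np.ones(len(P))];q=np.linalg.lstsq(A,(P**2).sum(1),rcond=None)[0];print("ring",q[:2],np.sqrt(q[2]+q[:2]@q[:2]),len(P))
    sc=n=="scene"
    hub=(327,202) if sc else (312,199);print("hub",ray(K,rv,tv,hub,.085),X[hub[1],hub[0]])
    for nm,uv in (dict(white=(357,215),brown=(320,223),post=(395,250),bottle=(268,290),carafe=(410,185),masu=(361,153),neck=(375,188)) if sc else dict(white=(345,187),brown=(336,210),post=(388,195),bottle=(371,275),carafe=(327,158),masu=(267,160))).items(): print(nm,X[uv[1],uv[0]])
```

```text
scene
red [295.4881 177.9524] 84 [0.4648 0.0365 0.104 ] [0.4654 0.0352 0.1046]
blue [366.2941 192.25  ] 68 [0.6263 0.1073 0.1052]
ring [0.5922 0.0705] 0.18464047751823265 40
hub [0.5635 0.0406 0.085 ] [0.5678 0.0354 0.092 ]
white [0.6417 0.056  0.0844]
brown [ 0.5952 -0.0201  0.0852]
post [0.7636 0.0332 0.081 ]
bottle [ 0.6578 -0.2368  0.1279]
carafe [0.6695 0.2392 0.0685]
masu [0.4597 0.3161 0.01  ]
neck [0.6178 0.1584 0.0822]
side
red [269.8571 198.5238] 42 [0.4599 0.0388 0.104 ] [0.4591 0.04   0.1029]
blue [322.4495 169.7615] 109 [0.6075 0.1289 0.1114]
ring [0.5827 0.0636] 0.17910104634179655 45
hub [0.563  0.0386 0.085 ] [0.5619 0.032  0.0902]
white [0.6414 0.0181 0.1238]
brown [ 0.6009 -0.0598  0.1217]
post [0.7574 0.0276 0.0728]
bottle [ 0.6252 -0.2529  0.1098]
carafe [0.644  0.2381 0.0701]
masu [0.4755 0.3333 0.0283]
```

The side view agrees. The axis is at about (0.565, 0.037), the button at about (0.463, 0.037), the tap towards +x, and the blue cup on the +y side. So the table has to turn clockwise (-60°). I'll close the gripper and move above the button.

```bash
python3 -m creep '[[[-0.2,-0.2,0],0],[[-0.45,-0.45,0],0],[[-0.7,-0.7,0],0],[[-1,-1,0],0],[[-1,-1,0],0]]' 0 10
python3 -m creep '[[[-0.25,-0.25,0],0],[[-0.5,-0.5,0],0],[[-0.75,-0.75,0],0],[[-1,-1,0],0],[[-1,-1,0],0]]'
python3 -m creep '[[[-0.25,-0.25,0],0],[[-0.5,-0.5,0],0],[[-0.75,-0.75,0],0],[[-1,-1,0],0],[[-1,-1,0],0]]'
python3 -m creep '[[[-0.25,-0.25,0],0],[[-0.5,-0.5,0],0],[[-0.75,-0.75,0],0],[[-1,-1,0],0],[[-1,-1,0],0]]'
python3 -m creep '[[[-0.2,-0.25,0],0],[[-0.4,-0.5,0],0],[[-0.4,-0.77,0],0],[[-0.4,-0.77,0],0],[[-0.4,-0.77,0],0],[[-0.4,-0.77,0],0]]'
python3 - <<'E'
from h import *
from cell import r
p,d=r.camera("wrist");c=r.get_calibration("wrist");s=r.read_state();print(s["tool_pos"],s["joint_pos"],s["t"],s["gripper_width"])
np.savez("pics/w1.npz",p=p,d=d,**{k:np.array(v) for k,v in c.items()});cv2.imwrite("pics/w1.png",p[:,:,::-1])
E
```

```text
t: 0.52
tool_pos: [0.2255, 0.4805, 0.4039]
ee_rot: [-0.386, -3.118, 0.007]
wrist_force: [-0.6, 0.4, 0.3]
gripper_width: 0.0576
gripper_force: 0.0
t: 0.93
tool_pos: [0.2981, 0.3603, 0.4043]
ee_rot: [-0.387, -3.118, 0.004]
wrist_force: [-0.0, 0.9, 0.5]
gripper_width: 0.0249
gripper_force: 0.0
t: 1.35
tool_pos: [0.3714, 0.2397, 0.4046]
ee_rot: [0.388, 3.117, -0.002]
wrist_force: [-0.7, -0.0, -0.5]
gripper_width: 0.0004
gripper_force: 0.0
t: 1.77
tool_pos: [0.4448, 0.1189, 0.4048]
ee_rot: [0.387, 3.116, -0.001]
wrist_force: [-0.3, 0.1, 0.3]
gripper_width: 0.0005
gripper_force: 0.0
t: 2.27
tool_pos: [0.4627, 0.0383, 0.4046]
ee_rot: [-0.382, -3.118, -0.001]
wrist_force: [-0.4, 0.4, 1.0]
gripper_width: 0.0007
gripper_force: 0.0
[0.46271029 0.03849657 0.40465837] [ 5.72662949e-02  1.85336952e-01  1.97372856e+00  4.73165343e-04
  9.82485431e-01 -1.27072551e+00] 2.3167 0.0002495659712316859
```

View pics/w1.png

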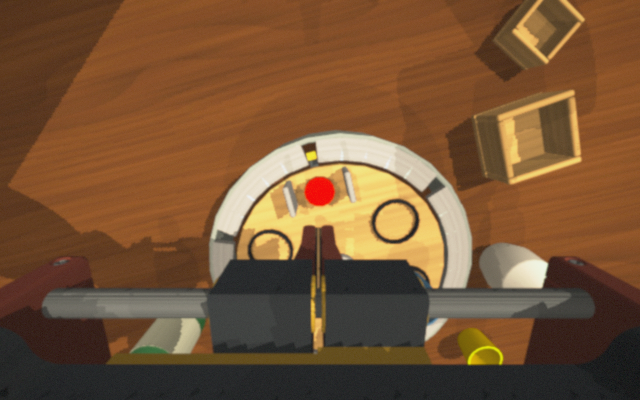

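The wrist view shows the button at (319,191), its guards at (291,198) and (349,186), and the yellow tooth in its slot at (311,155). The next slots are at (434,186) and (226,238). Next I measure these with rays.

Run:
```python
from h import *
np.set_printoptions(precision=4,suppress=True)
f=np.load("pics/w1.npz");K,rv,tv=f["K"],f["rvec"],f["tvec"];p=f["p"]
h=cv2.cvtColor(p,cv2.COLOR_RGB2HSV).astype(int)
c,a,l=blob(((h[...,0]<4)|(h[...,0]>176))&(h[...,1]>210)&(h[...,2]>150));b=ray(K,rv,tv,c,.104);print("button",c,a,b)
for nm,uv,z in [("tooth",(311,155),.08),("slotR",(434,186),.08),("slotL",(226,238),.08),("plateL",(290,197),.116),("plateR",(348,184),.116)]: print(nm,ray(K,rv,tv,uv,z))
# table edge (wood/dark rim), r~.126, visible pts
P=np.array([ray(K,rv,tv,uv,.08)[:2] for uv in [(258,196),(285,173),(325,163),(390,177),(420,197),(440,240),(445,262),(238,245)]])
A=np.c_[2*P,np.ones(len(P))];q=np.linalg.lstsq(A,(P**2).sum(1),rcond=None)[0];print("table",q[:2],np.sqrt(q[2]+q[:2]@q[:2]))
v=b[:2]-q[:2];print("r,ang",np.hypot(*v),np.degrees(np.arctan2(v[1],v[0])))
```

```text
button [319.196  191.0771] 597 [0.4599 0.0411 0.104 ]
tooth [0.4252 0.0408 0.08  ]
slotR [0.4908 0.1636 0.08  ]
slotL [ 0.4942 -0.0784  0.08  ]
plateL [0.4558 0.0125 0.116 ]
plateR [0.4568 0.0705 0.116 ]
table [0.5599 0.0399] 0.1232938533250333
r,ang 0.09994948098162498 179.36610621701854
```

```bash
python3 -m creep '[[[0.04,0.02,0.2],0],[[0.04,0.02,0.45],0],[[0.04,0.02,0.7],0],[[0.04,0.02,0.9],0],[[0.04,0.02,1],0],[[0.04,0.02,1],0],[[0.04,0.02,1],0],[[0.04,0.02,1],0]]'
python3 - <<'E'
from h import *
from cell import r
p,d=r.camera("wrist");s=r.read_state();print(s["tool_pos"])
p2,_=r.camera("side")
cv2.imwrite("pics/w2.png",np.hstack([p[:,:,::-1][100:400,150:550],cv2.resize(p2[140:240,210:340,::-1],(390,300))]))
E
```

```text
t: 2.98
tool_pos: [0.4598, 0.0408, 0.3056]
ee_rot: [0.381, 3.117, 0.001]
wrist_force: [-0.0, -0.5, 0.1]
gripper_width: 0.0004
gripper_force: 0.0
[0.45986086 0.0406502  0.3058044 ]
```

View pics/w2.png

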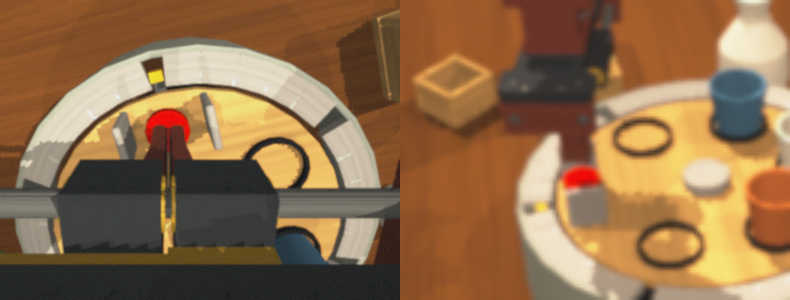

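The closed fingers stand above the button, between the two guards. Now I press.

```bash
python3 -m creep '[[[0,0,0.1],0],[[0,0,0.2],0],[[0,0,0.25],0],[[0,0,0.28],0],[[0,0,0.31],0],[[0,0,0.325],0],[[0,0,0.325],0],[[0,0,0.325],0]]'
```

```text
t: 3.75
tool_pos: [0.4597, 0.0403, 0.2724]
ee_rot: [0.382, 3.117, 0.0]
wrist_force: [1.6, 0.3, 5.5]
gripper_width: 0.0005
gripper_force: 2.7
```

```bash
python3 -m creep '[[[0.01,0.04,0],0.04],[[0.018,0.087,0],0.08],[[0.024,0.13,0],0.125],[[0.028,0.175,0],0.17],[[0.03,0.22,0],0.21],[[0.03,0.264,0],0.25],[[0.028,0.31,0],0.29],[[0.024,0.353,0],0.33],[[0.018,0.4,0],0.375],[[0.011,0.441,0],0.42],[[0.001,0.485,0],0.46],[[-0.01,0.528,0],0.5],[[-0.01,0.528,0],0.5]]'
python3 - <<'E'
from h import *
from cell import r
p,d=r.camera("wrist");p2,_=r.camera("scene")
cv2.imwrite("pics/w3.png",np.hstack([p[:,:,::-1][100:400,150:550],cv2.resize(p2[150:270,250:410,::-1],(400,300))]))
E
```

```text
t: 4.83
tool_pos: [0.4731, 0.0917, 0.2723]
ee_rot: [-0.985, -2.983, -0.0]
wrist_force: [0.1, 0.6, 6.1]
gripper_width: 0.0005
gripper_force: 2.7
```

View pics/w3.png

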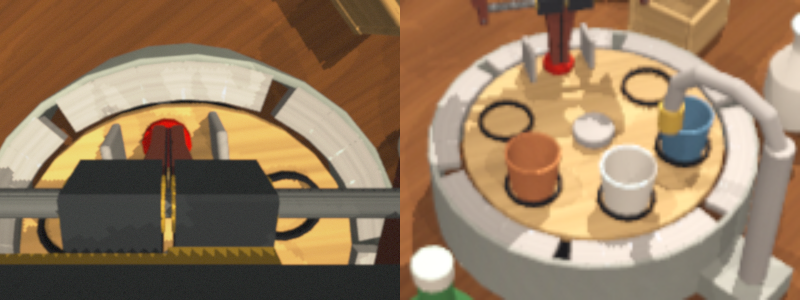

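The table has turned about 30°. Next I lift off the button so the tooth rides under the ring, keeping the tip below the guard top, and push the guard plate on slowly.

```bash
python3 -m creep '[[[0,0,-0.1],0],[[0,0,-0.175],0],[[0,0,-0.175],0],[[0.004,0.044,-0.175],0.04],[[0.007,0.088,-0.175],0.08],[[0.006,0.133,-0.175],0.12],[[0.005,0.178,-0.175],0.16],[[0,0.222,-0.175],0.21],[[-0.005,0.266,-0.175],0.26],[[-0.013,0.31,-0.175],0.3],[[-0.021,0.353,-0.175],0.34],[[-0.033,0.396,-0.175],0.38],[[-0.045,0.439,-0.175],0.43],[[-0.061,0.48,-0.175],0.47],[[-0.078,0.522,-0.175],0.52],[[-0.078,0.522,-0.175],0.52],[[-0.078,0.522,-0.175],0.52]]'
python3 - <<'E'
from h import *
from cell import r
p,d=r.camera("wrist");p2,_=r.camera("scene")
cv2.imwrite("pics/w4.png",np.hstack([p[:,:,::-1][100:400,150:550],cv2.resize(p2[150:270,250:410,::-1],(400,300))]))
E
```

```text
t: 6.35
tool_pos: [0.5098, 0.1285, 0.2895]
ee_rot: [-1.566, -2.723, 0.001]
wrist_force: [-1.8, -0.7, -0.3]
gripper_width: 0.0007
gripper_force: 0.7
```

View pics/w4.png

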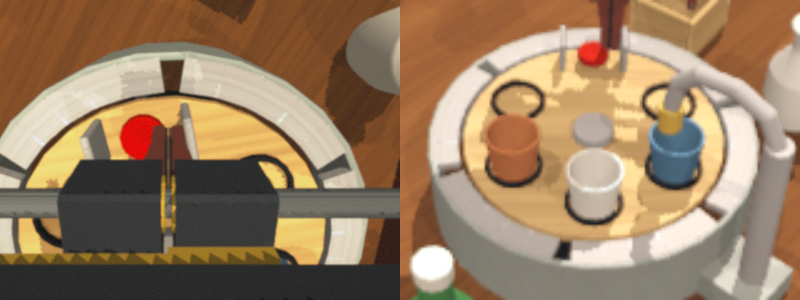

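The guard plate is moving the table, now at about 52°. I'll go on slowly to the slot.

```bash
python3 -m creep '[[[0,0.018,0],0],[[0,0.036,0],0],[[-0.001,0.054,0],0],[[-0.002,0.072,0],0],[[-0.003,0.085,0],0],[[-0.004,0.095,0],0],[[-0.005,0.107,0],0],[[-0.006,0.115,0],0],[[-0.006,0.115,0],0],[[-0.006,0.115,0],0]]'
python3 - <<'E'
from h import *
from cell import r
np.set_printoptions(precision=4,suppress=True)
p,d=r.camera("wrist");c=r.get_calibration("wrist");p2,_=r.camera("scene");K,rv,tv=c["K"],c["rvec"],c["tvec"]
h=cv2.cvtColor(p,cv2.COLOR_RGB2HSV).astype(int)
y=(h[...,0]>20)&(h[...,0]<35)&(h[...,1]>200)&(h[...,2]>180);y[200:]=0
if y.any(): cc,a,_=blob(y);print("tooth",cc,a,ray(K,rv,tv,cc,.08))
cv2.imwrite("pics/w5.png",np.hstack([p[:,:,::-1][100:400,150:550],cv2.resize(p2[150:270,250:410,::-1],(400,300))]))
E
```

```text
t: 7.28
tool_pos: [0.5207, 0.1338, 0.2896]
ee_rot: [1.567, 2.722, 0.0]
wrist_force: [-1.0, -4.5, -1.8]
gripper_width: 0.0004
gripper_force: 1.9
```

View pics/w5.png

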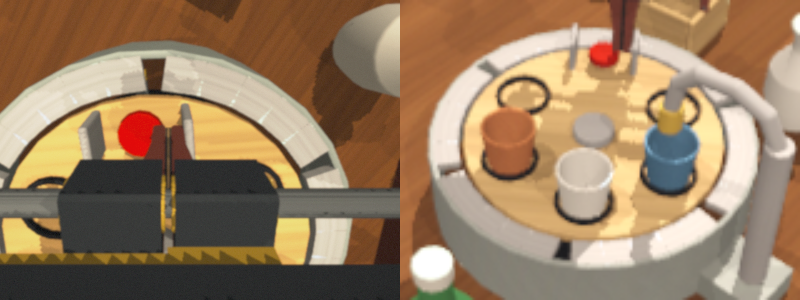

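```bash
cat > ang.py <<'E'
from h import *
from cell import r
np.set_printoptions(precision=4,suppress=True)
p,d=r.camera("wrist");c=r.get_calibration("wrist");K,rv,tv=c["K"],c["rvec"],c["tvec"]
h=cv2.cvtColor(p,cv2.COLOR_RGB2HSV).astype(int)
m=((h[...,0]<4)|(h[...,0]>176))&(h[...,1]>210)&(h[...,2]>120);_,a,l=blob(m)
(cx,cy),rad=cv2.minEnclosingCircle(np.argwhere(l)[:,::-1].astype(np.float32))
for z in(.096,.104):
    b=ray(K,rv,tv,(cx,cy),z);v=b[:2]-[.562,.0415];print("button",z,(cx,cy,rad),b,np.hypot(*v),180-np.degrees(np.arctan2(v[1],v[0])))
Y=(h[...,0]>20)&(h[...,0]<33)&(h[...,1]>190)&(h[...,2]>150);Y[:140]=0;Y[190:]=0
Y[:,:270]=0;Y[:,340:]=0
print("yellow px",Y.sum());s=r.read_state();print(s["t"],s["tool_pos"],s["wrist_force"])
E
python3 ang.py
```

```text
button 0.096 (290.6403503417969, 233.35964965820312, 22.009164810180664) [0.5039 0.1263 0.096 ] 0.10280302744743905 55.59787616964847
button 0.104 (290.6403503417969, 233.35964965820312, 22.009164810180664) [0.503  0.1296 0.104 ] 0.10609052317682294 56.18046186216381
yellow px 0
7.4333 [0.5206 0.1338 0.2896] [-1.8691 -3.5652 -1.7049]
```

The table is at about 56°, so about 4° (7 mm) is left.

```bash
python3 -m creep '[[[-0.002,0.01,0],0],[[-0.004,0.02,0],0],[[-0.006,0.03,0],0],[[-0.008,0.04,0],0],[[-0.01,0.05,0],0],[[-0.01,0.05,0],0],[[-0.01,0.05,0],0]]'; python3 ang.py
```

```text
t: 8.02
tool_pos: [0.5253, 0.1355, 0.2896]
ee_rot: [-1.568, -2.722, 0.0]
wrist_force: [-1.8, -5.4, -2.1]
gripper_width: 0.0005
gripper_force: 2.1
button 0.096 (289.9222717285156, 231.7255859375, 22.15091896057129) [0.5076 0.1287 0.096 ] 0.1028131148610816 58.03250403477536
button 0.104 (289.9222717285156, 231.7255859375, 22.15091896057129) [0.5067 0.132  0.104 ] 0.10608758296794073 58.5510860812971
yellow px 93
8.0667 [0.5253 0.1355 0.2896] [-1.6647 -4.645  -1.6964]
```

```bash
python3 -m creep '[[[-0.001,0.006,0],0],[[-0.002,0.012,0],0],[[-0.004,0.018,0],0],[[-0.005,0.024,0],0],[[-0.005,0.024,0],0],[[-0.005,0.024,0],0]]'; python3 ang.py
```

```text
t: 8.57
tool_pos: [0.5276, 0.1363, 0.2896]
ee_rot: [-1.568, -2.722, 0.0]
wrist_force: [-1.4, -5.5, -1.9]
gripper_width: 0.0004
gripper_force: 2.0
button 0.096 (289.5135192871094, 231.07432556152344, 22.08039665222168) [0.5095 0.1297 0.096 ] 0.1026947418500776 59.22508449974339
button 0.104 (289.5135192871094, 231.07432556152344, 22.08039665222168) [0.5086 0.133  0.104 ] 0.10596711262441633 59.71353639466558
yellow px 149
8.6167 [0.5276 0.1362 0.2896] [-2.8687 -4.6315 -2.2737]
```

```bash
python3 -m creep '[[[-0.001,0.004,0],0],[[-0.002,0.008,0],0],[[-0.003,0.012,0],0],[[-0.003,0.015,0],0],[[-0.003,0.015,0],0],[[-0.003,0.015,0],0]]'; python3 ang.py
```

```text
t: 9.12
tool_pos: [0.5296, 0.1372, 0.2901]
ee_rot: [1.567, 2.722, 0.002]
wrist_force: [0.2, -0.5, 0.4]
gripper_width: 0.0004
gripper_force: 0.0
button 0.096 (288.7166748046875, 235.28334045410156, 23.201255798339844) [0.5127 0.1278 0.096 ] 0.09936150990689839 60.27232166346104
button 0.104 (288.7166748046875, 235.28334045410156, 23.201255798339844) [0.5118 0.1312 0.104 ] 0.10278679800433767 60.74891302027663
yellow px 173
9.1667 [0.5296 0.1371 0.29  ] [ 0.0622  0.4665 -0.2012]
```

The button popped up: its apparent size jumped, its radius now fits z = 0.104, and the force is gone. I back off 4 mm from the plate, rise and check.

```bash
python3 -m creep '[[[0,-0.04,0],0],[[0,-0.04,-0.1],0],[[0,-0.04,-0.3],0],[[0,-0.04,-0.6],0],[[0,-0.04,-1],0],[[0,-0.04,-1],0],[[0,-0.04,-1],0],[[0,-0.04,-1],0],[[0,-0.04,-1],0],[[0,-0.04,-1],0]]'; python3 ang.py
python3 - <<'E'
from h import *
from cell import r
p,d=r.camera("wrist");p2,_=r.camera("scene")
cv2.imwrite("pics/w6.png",np.hstack([p[:,:,::-1][50:350,150:550],cv2.resize(p2[150:270,250:410,::-1],(400,300))]))
E
```

```text
t: 10.0
tool_pos: [0.5252, 0.1347, 0.3884]
ee_rot: [-1.567, -2.721, 0.003]
wrist_force: [0.4, 0.3, -0.4]
gripper_width: 0.0006
gripper_force: 0.0
button 0.096 (304.8461608886719, 195.8076934814453, 14.657169342041016) [0.5127 0.1283 0.096 ] 0.0998443001773973 60.41830950203713
button 0.104 (304.8461608886719, 195.8076934814453, 14.657169342041016) [0.512  0.1304 0.104 ] 0.10201597813293757 60.63465276290448
yellow px 62
10.05 [0.5253 0.1347 0.3884] [ 0.6002 -0.5705 -0.5785]
```

View pics/w6.png

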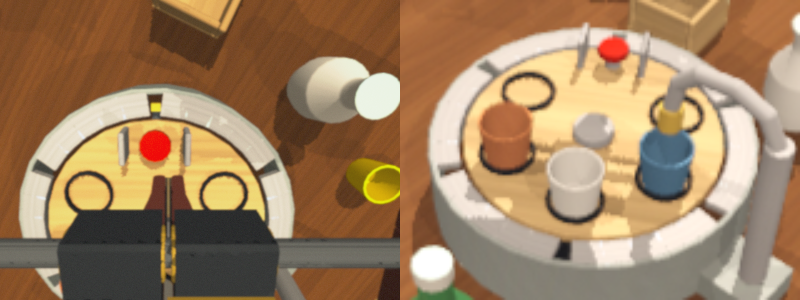

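The yellow tooth is in the slot at (155,105), the button is up, the blue cup is under the nozzle and all cups are upright. I'm handing in.

```bash
python3 -c "
from cell import r
print(r.hand_in())"
```

```text
the job is handed in; nothing more can be done
None
```

I turned the table one hole clockwise, so the blue cup is under the tap and the plunger is back up with its tooth in the next slot; I handed the job in at about 10 s, and no verdict came back.

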